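# Shim the rocking screen-separating plate

## Task

The grey screen-separating plate on the phone-repair bench rocks because one of its feet is too short. With the fingertips, push the wooden wedge along the bench, thin end first, under that short foot until it is snug and the plate would no longer rock; then leave the wedge and press down gently on top of the plate at that corner, and finish while still holding it pressed, the plate staying level. Only push and press: do not lift the wedge or the plate, do not shove the plate along the bench, and leave everything else where it lies.

Things in the scene. Friction and masses are not known exactly. Their poses are not given: they have to be found in the camera images.
- station: The plate: loose, 1.4 to 2.5 kg, grey housing 160 (its x) x 220 (its y) mm, 18 to 70 mm above the bench; an aluminium work plate on top (to 76 mm) leaves the short foot's corner bare (30 x 42 mm). Origin: bench level under its centre, z up. Feet at x +-62, y +-90 mm: three square rubber blocks, 24 wide, 18 mm tall; the one at x +62, y -90 lacks its rubber: a bare round steel stud, 16 mm across, 10 mm long.
- short_foot (a point): Lowest point of the short foot (bare stud). At the start the plate stands level on its three rubber feet and this point hangs 8 mm over the bench; pressed at that corner the plate rocks down by 0.08 rad. An upward push of 2 to 5 N here tips it the other way. The housing's sides are 18 mm (x) and 20 mm (y) outward of the stud's axis.
- corner_top (a point): Point on the bare top of the housing above the short foot, 70 mm above the bench when level: where to press down.
- wedge: Plain wooden wedge, loose, 60 g, flat on the bench, slope up: 120 mm long (its y), 55 mm wide (its x). The nose (thin end, 2 mm thick) is at its +y end; it rises evenly to 18 mm at the butt, -y. Origin: centre of the underside. Starts with its nose 40 to 80 mm short of the short foot, pointing within 0.2 rad along the plate's +y, sideways within 20 mm of the foot.
- wedge_snug (a point): Middle of the line across the wedge's slope where it is 8 mm thick (45 mm behind the nose): the wedge is snug when this is under the short foot. The force to push it on then rises from under 1 N to several N, and pushing on tips the plate the other way.
- wedge_butt (a point): Middle of the butt, the upright flat end face (55 wide, 18 mm tall) at the thick end: where to push. 9 mm above the bench; its y axis points to the nose.
- keypad_phone: Bystander, loose, to be left alone: keypad phone lying flat, 112 x 50 x 15 mm. Origin at its underside, in the middle.
- smartphone: Bystander, loose, to be left alone: smartphone lying flat, 150 x 72 x 10 mm. Origin at its underside, in the middle.
- flux_jar: Bystander, loose, to be left alone: small amber flux jar, 44 mm across, 45 mm tall. Origin at its underside, in the middle.
- solder_spool: Bystander, loose, to be left alone: grey solder spool standing on its flange, 54 mm across, 34 mm tall. Origin at its underside, in the middle.
- screwdriver: Bystander, loose, to be left alone: screwdriver lying down, about 170 mm long. Origin at its underside (the axis lies along its x).
- tape_roll: Bystander, loose, to be left alone: paper tape roll lying flat, 70 mm across, 19 mm tall. Origin at its underside, in the middle.
- wick_tin: Bystander, loose, to be left alone: open brass tin, 76 mm across, 28 mm tall. Origin at its underside, in the middle.
Mind the look-alikes: they are no part of the job. Of the things shaped like the wedge, the wooden one is meant.

How it is judged (in metres and radians):
At the end, for the whole second after the job is handed in: The fingers press down on the plate (more than 2 N) and no longer touch the wedge; the wedge is under the short foot and carries load from it (more than 1.5 N); the plate is level within 0.018 rad (about 1 degree) in spite of the press; plate and wedge are at rest (contact force between wedge and station above 1.5 N and contact force between the fingers and station above 2 N and contact force between the fingers and wedge below 0.2 N and angle between station's own z axis and vertical below 0.018 rad and x of short_foot in the frame of wedge between -0.027 and 0.027 m and y of short_foot in the frame of wedge between -0.02 and 0.05 m and linear speed of each of station, wedge below 0.01 m/s); the arm keeps its last pose, push and grip.
It fails at once if the wedge is lifted (8 mm) or tipped on end or side (height (world z) of wedge above 0.008 m or angle between wedge's own z axis and vertical above 0.3 rad).
It fails at once if the plate is lifted (15 mm) or tipped hard (0.13 rad) (height (world z) of station above 0.015 m or angle between station's own z axis and vertical above 0.13 rad).
It fails at once if the plate is shoved more than 25 mm along the bench (distance of station from where it was at the start of the episode above 0.025 m).
It fails at once if the plate is pressed roughly (over 45 N) (contact force between the fingers and station above 45 N).
It fails at once if a bystander is moved more than 25 mm (distance of any of keypad_phone, smartphone, flux_jar, solder_spool, screwdriver, tape_roll, wick_tin from where it was at the start of the episode above 0.025 m).
It also fails if it takes over 54 s, if anything falls off the work surface, if the arm or the gripper's body presses on something with over 40 N, if the wrist force passes 120 N, or if a joint passes its speed limit or range.

## Robot

A 6-joint arm with a two-finger parallel gripper is mounted at the origin on the work surface. World frame = base frame: x ahead of the robot, y to its left, z up, the work surface at z = 0. Lengths are in mm, angles in rad, forces in N, time in s.
With the tool pointing down it reaches from about 350 to 875 mm from the base axis. Payload 4.2 kg.
Tool frame: the origin (TCP) lies at the very end of the fingers, on their centre line; the grasp point (between the pads) lies 19 mm behind it (pinch_z is the distance from the TCP to the grasp point, in mm); z points along the fingers, y is the line along which they close (so a half turn about z gives the same grasp; the last joint's range is limited). The gripper opens to 85 mm and grips with 20 to 120 N. Pads are 22 mm wide; open, the fingers measure 114 mm over their backs; the gripper's body (76 mm by 85 mm) begins 54 mm behind the grasp point. The pads swing forward as they close: fully open they stand 13 mm farther back than shut.
Start: joints at [1.499, 0.385, 0.008, 0, -1.194, -0.259], TCP at [202.967, 591.104, 202.612] pointing down, gripper open.
Joint ranges: [-3.14, 3.14], [-1.21, 2.06], [-1.07, 1.41], [-3.16, 2.05], [-2.99, -0.16], [-3.1, 3.1]. Speed limits (rad/s): [2.79, 2.79, 3.14, 3.14, 3.14, 3.14].

## Interface

Orientations are given as a unit quaternion [x, y, z, w].
In Python, from bench import * gives the robot as it stands.
- The arm moves only by the tool arm_command, never from a script. Its argument "steps" is one flat list of numbers, 4 for each row, row after row: the shift along the tool's x, y, z in m, then the turn about the tool's z in rad. In form: [tx, ty, tz, roll, tx, ty, tz, roll, ...]. A call has 1 to 20 rows; each row shifts and turns the commanded pose from where the row before left it, along the tool's axes as they then stand; what a row does not reach is not made up. A row lasts 1/8 s, in which the tool goes at most 62.5 mm and 10.7 degrees, less where a joint would pass 70% of its speed; a pose out of reach is approached as far as the arm can. A call with a gripper value outside its range is refused whole. "grip" is the finger opening in m, from 0 to 0.0854, set as the call begins (left out, the last holds). The fingers move at their own pace and stop on an object; the grip force is fixed at half the most. Time passes only in rows, so rows that do not move let the fingers close. It gives the time, the measured TCP pose, the force, the opening and the grip force at its end, in the units of the state.
- read_state(): the state, without advancing time (a new reading comes with each control period).
- get_image(name): name is "scene" or "top"; returns the picture (480x640x3 uint8, red, green, blue); there is no depth.
- get_calibration(name): a dict with "camera_matrix" (3x3 intrinsics, pixels), "cam_to_world" (4x4, takes a point from camera to world coordinates). Camera axes: x right, y down, z forward; pixel columns grow to the right and rows downward; lengths in mm; the calibration is good to about 2 mm. A picture is of the moment at which its call begins. get_calibration takes no time and is no camera call.
- job_done(): hands the job in; it is judged then, once.
The state is a dict: "clock": time; "joints": joint angles; "joint_vel": joint speeds; "joint_efforts": joint torques, N m; "position": TCP position; "ee_rot": TCP orientation; "contact_force": force on the tool from outside, world axes, zero at the start; "wrist_torque": the same for the moment, N m; "gripper_width": finger opening in mm; "grasp_force": force on a finger pad.
Only numpy, scipy, OpenCV 4.12 (cv2) and the standard library are available. Lean on these libraries where they do the work, as an engineer would, in place of code of your own. Each camera call takes 0.05 s, during which the arm holds its last target. There are 200 camera calls.

## Working session

There is one attempt and no reset: what is moved stays moved. The work goes in short steps, Python scripts to look and compute and a tool call to move; the robot and the scene stay as the last step left them, time stands still between calls to the robot, and variables do not carry over. Pictures are saved under pics/ and viewed, at most 10 in all, crops included, and the job is handed in when it is done.

Besides the shell and the picture viewer there is one more tool, called after "Request:" in YAML: its name, and indented under it one key for each argument. arm_command: Moves the arm, as the interface text tells. Its arguments: {"type":"object","properties":{"steps":{"type":"array","items":{"type":"number"}},"grip":{"type":"number"}},"required":["steps"]}

```bash
mkdir -p pics; python3 - <<'E'
from bench import *
import cv2
for n in("scene","top"):
    im=get_image(n); cv2.imwrite(f"pics/{n}0.png",im[:,:,::-1])
    c=get_calibration(n); print(n,c["camera_matrix"],c["cam_to_world"])
s=read_state(); print(s)
E
```

```text
scene [[479.26848591   0.         316.72309487]
 [  0.         479.26848591 240.47173024]
 [  0.           0.           1.        ]] [[ 1.07823056e-01  5.81229842e-01 -8.06564355e-01  1.24718669e+03]
 [ 9.94046944e-01 -7.57992688e-02  7.82632928e-02 -7.95755892e+01]
 [-1.56480270e-02 -8.10201420e-01 -5.85942657e-01  6.29165442e+02]
 [ 0.00000000e+00  0.00000000e+00  0.00000000e+00  1.00000000e+00]]
top [[507.37736182   0.         320.79153804]
 [  0.         507.37736182 237.92904323]
 [  0.           0.           1.        ]] [[-2.03214966e-02 -9.74875286e-01  2.21822484e-01  2.58098163e+02]
 [-9.99789402e-01  1.91799450e-02 -7.29936162e-03 -3.02062362e+01]
 [ 2.86142419e-03 -2.21924103e-01 -9.75059744e-01  1.20706830e+03]
 [ 0.00000000e+00  0.00000000e+00  0.00000000e+00  1.00000000e+00]]
{'clock': 0.1, 'joints': array([ 1.49860849e+00,  3.85482911e-01,  6.76921842e-03, -4.36252900e-04,
       -1.19395972e+00, -2.58584352e-01]), 'joint_vel': array([ 0.00052704, -0.00196802,  0.00329989,  0.00076669, -0.00050277,
        0.00093225]), 'joint_efforts': array([-4.80817071e-04, -3.93322456e+01,  1.88928956e+01,  4.19797540e+00,
       -2.58447450e-03,  4.53987482e-06]), 'position': array([202.79221062, 590.59110418, 201.63148681]), 'ee_rot': array([ 9.86341162e-01, -1.64712450e-01, -1.14521976e-04,  9.53337750e-04]), 'contact_force': array([-0.52928863, -0.62642118,  0.13157558]), 'wrist_torque': array([-0.03113399,  0.01060024, -0.04528949]), 'grasp_force': 0.0, 'gripper_width': 85.41463343430993}
```

View pics/scene0.png

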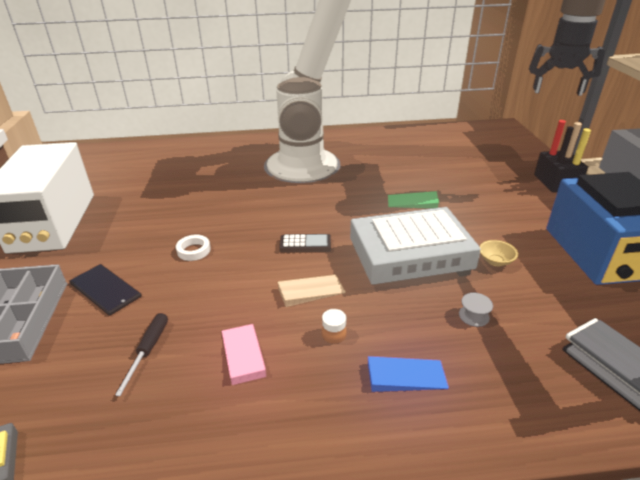

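View pics/top0.png

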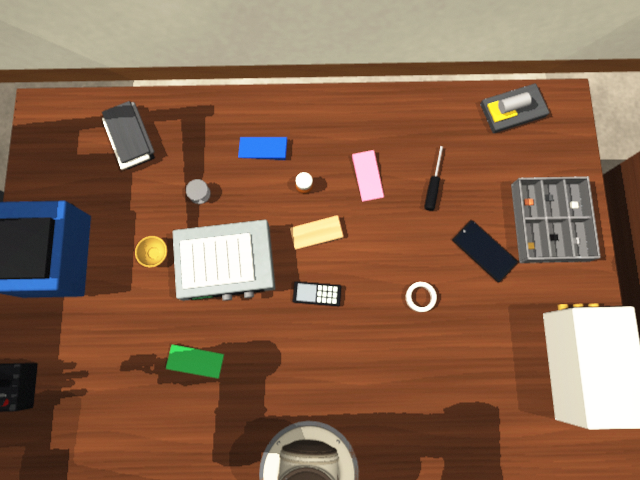

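```bash
cat > h.py <<'E'
from bench import *
import cv2, numpy as np
def ray(n,uv,z):
    c=get_calibration(n);K=np.array(c["camera_matrix"]);T=np.array(c["cam_to_world"])
    d=T[:3,:3]@np.linalg.solve(K,np.array([uv[0],uv[1],1.]));o=T[:3,3]
    return o+d*(z-o[2])/d[2]
def proj(n,p):
    c=get_calibration(n);K=np.array(c["camera_matrix"]);T=np.array(c["cam_to_world"])
    q=K@(T[:3,:3].T@(np.array(p,float)-T[:3,3]));return q[:2]/q[2]
def wedgequad(n,im,box):
    x0,y0,x1,y1=box;h=cv2.cvtColor(im[y0:y1,x0:x1],cv2.COLOR_RGB2HSV)
    m=cv2.inRange(h,(12,40,140),(32,190,255))
    cs,_=cv2.findContours(m,cv2.RETR_EXTERNAL,cv2.CHAIN_APPROX_NONE)
    c=max(cs,key=cv2.contourArea);r=cv2.minAreaRect(c);hull=cv2.convexHull(c)
    a=cv2.approxPolyDP(hull,4,True)[:,0]+[x0,y0]
    return a,cv2.boxPoints(r)+[x0,y0],cv2.contourArea(c)
E
python3 - <<'E'
from h import *
t=cv2.imread("pics/top0.png");s=cv2.imread("pics/scene0.png")
a=cv2.resize(t[205:315,160:360],None,fx=4,fy=4,interpolation=cv2.INTER_CUBIC)
cv2.imwrite("pics/tc.png",a)
b=cv2.resize(s[195:310,270:490],None,fx=3.6,fy=3.6,interpolation=cv2.INTER_CUBIC)
cv2.imwrite("pics/sc.png",b)
for n,im,box in(("top",t,(285,205,350,255)),("scene",s,(270,270,350,310))):
    q,bx,ar=wedgequad(n,im[:,:,::-1].copy(),box);print(n,q.tolist(),ar)
    for p in q: print(ray(n,p,0).round(),ray(n,p,18).round())
E
```

```text
top [[338, 215], [342, 237], [295, 249], [291, 227]] 1125.0
[590. -83.   0.] [585. -82.  18.]
[534. -91.   0.] [530. -90.  18.]
[506.  24.   0.] [503.  23.  18.]
[562.  33.   0.] [557.  32.  18.]
scene [[277, 281], [301, 273], [335, 274], [345, 292], [286, 307]] 1500.0
[509. -90.   0.] [530. -89.  18.]
[490. -40.   0.] [512. -41.  18.]
[502.  29.   0.] [523.  26.  18.]
[559.  41.   0.] [578.  37.  18.]
[586. -76.   0.] [605. -76.  18.]
```

View pics/tc.png

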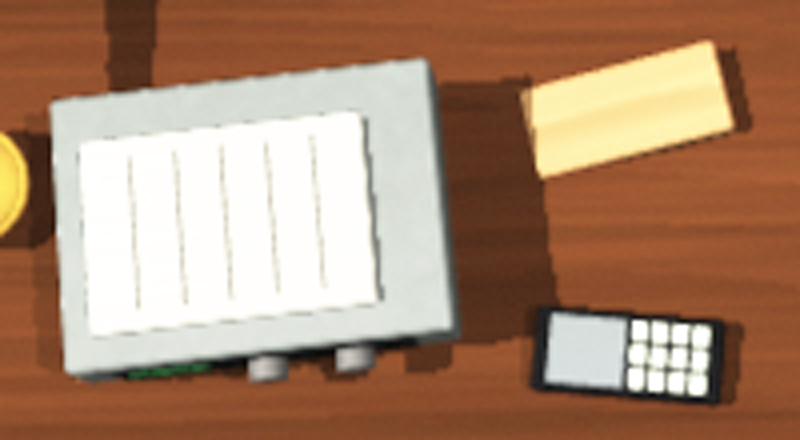

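View pics/sc.png

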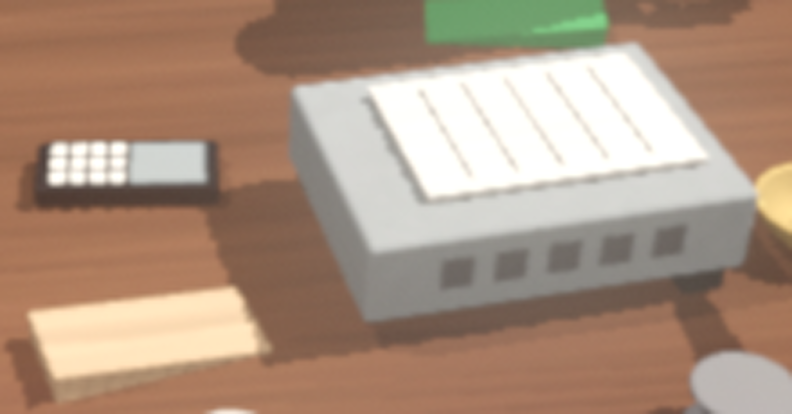

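```bash
python3 - <<'E'
from h import *
T=[(173,230.2),(267,220),(274.2,288)];S=[(479.7,249.2),(373.6,264.4),(351,219.4)]
for a,b in zip(T,S): print(ray("top",a,70).round(1),ray("scene",b,70).round(1))
W=dict(buttL=((342,237),(277.8,281.5),18),buttR=((338.5,215),(284.5,300),18),noseL=((295,249.5),(335,275),2),noseR=((291.5,227),(345,292.5),2))
for k,(a,b,z) in W.items(): print(k,ray("top",a,z).round(1),ray("scene",b,z).round(1))
E
```

```text
[541.7 301.4  70. ] [546.6 303.3  70. ]
[561.8  85.   70. ] [566.5  91.7  70. ]
[403.5  68.3  70. ] [411.2  75.3  70. ]
buttL [529.9 -90.1  18. ] [531.8 -87.9  18. ]
buttR [584.9 -83.3  18. ] [586.  -77.8  18. ]
noseL [504.7  23.8   2. ] [507.5  28.1   2. ]
noseR [561.1  31.9   2. ] [562.1  40.    2. ]
```

Request:
arm_command:
  steps: [0,0,0,0.173,0,0,0,0.173,0,0,0,0.173,0,0,0,0.173,0,0,0,0.173,0,0,0,0.171]
  grip: 0.02

```text
clock: 0.85
position: [202.8, 590.7, 201.9]
ee_rot: [0.774, -0.634, 0.0, 0.001]
contact_force: [-0.6, -0.7, 0.1]
gripper_width: 20.3
grasp_force: 0.0
```

Request:
arm_command:
  steps: [0.0387,-0.0105,0,0,0.0387,-0.0105,0,0,0.0387,-0.0105,0,0,0.0387,-0.0105,0,0,0.0387,-0.0105,0,0,0.0387,-0.0105,0,0,0.0387,-0.0105,0,0,0.0387,-0.0105,0,0,0.0387,-0.0105,0,0,0.0387,-0.0105,0,0,0.0387,-0.0105,0,0,0.0387,-0.0105,0,0,0.0387,-0.0105,0,0,0.0387,-0.0105,0,0,0.0387,-0.0105,0,0,0.0387,-0.0105,0,0,0.0387,-0.0105,0,0,0.0387,-0.0105,0,0,0.0387,-0.0105,0,0,0.0387,-0.0105,0,0]

```text
clock: 3.35
position: [565.6, -125.5, 202.1]
ee_rot: [0.775, -0.631, -0.0, 0.0]
contact_force: [-0.5, 0.1, -0.2]
gripper_width: 19.5
grasp_force: 0.0
```

Request:
arm_command:
  steps: [0,0,0,0,0,0,0,0,0,0,0,0]

```text
clock: 3.72
position: [565.0, -123.5, 202.7]
ee_rot: [0.776, -0.631, -0.0, -0.0]
contact_force: [-0.2, 0.8, 0.1]
gripper_width: 20.1
grasp_force: 0.0
```

Request:
arm_command:
  steps: [0,0,0.025,0,0,0,0.03,0,0,0,0.03,0,0,0,0.03,0,0,0,0.03,0,0,0,0.02,0,0,0,0.015,0,0,0,0.01,0,0,0,0.005,0,0,0,0.002,0,0,0,0,0]

```text
clock: 5.1
position: [565.7, -124.3, 6.0]
ee_rot: [0.775, -0.631, 0.0, -0.0]
contact_force: [-0.1, -0.3, -0.3]
gripper_width: 19.9
grasp_force: 0.0
```

```bash
python3 - <<'E'
from h import *
t=get_image("top");s=get_image("scene")
a=cv2.resize(s[200:340,230:430],(800,560))[:,:,::-1]
cv2.imwrite("pics/s1.png",a)
print(read_state()["position"],read_state()["contact_force"])
E
```

```text
[ 565.82365521 -124.35565759    6.1306899 ] [0.25538251 0.27490926 0.53777251]
```

View pics/s1.png

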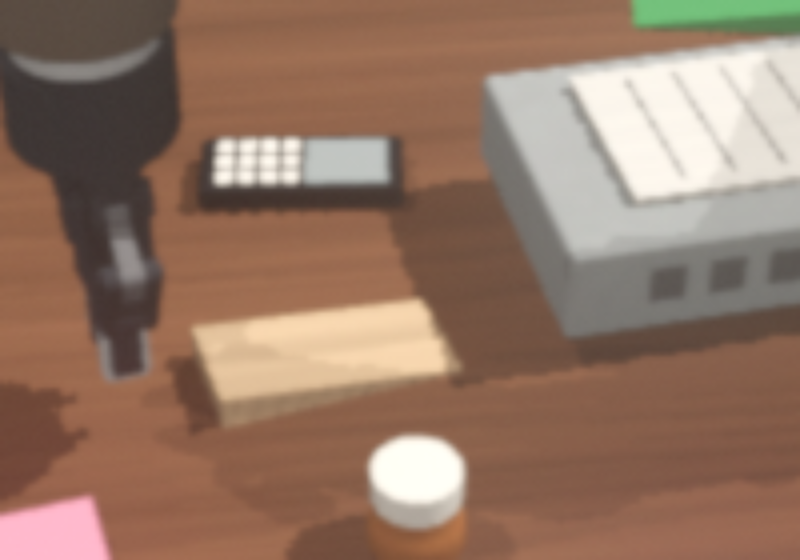

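Request:
arm_command:
  steps: [-0.006,0,0,0,-0.006,0,0,0,-0.006,0,0,0,-0.004,0,0,0,-0.003,0,0,0,-0.003,0,0,0,-0.003,0,0,0,0,0,0,0]

```text
clock: 6.2
position: [559.1, -93.8, 5.6]
ee_rot: [0.776, -0.631, -0.0, 0.0]
contact_force: [-0.4, 0.1, -0.3]
gripper_width: 20.0
grasp_force: 0.0
```

Request:
arm_command:
  steps: [-0.005,0,0,0.008,-0.005,0,0,0.008,-0.005,0,0,0.008,-0.005,0,0,0.008,-0.005,0,0,0.008,-0.005,0,0,0.008,-0.005,0,0,0.008,-0.005,0,0,0.008,-0.005,0,0,0.008,-0.005,0,0,0.008,-0.005,0,0,0.008,-0.005,0,0,0.008,0,0,0,0]

```text
clock: 7.82
position: [549.6, -34.4, 5.6]
ee_rot: [0.744, -0.668, 0.0, 0.0]
contact_force: [-0.5, -0.5, -0.3]
gripper_width: 20.0
grasp_force: 0.0
```

```bash
python3 - <<'E'
from h import *
t=get_image("top");s=get_image("scene")
a=cv2.resize(s[200:340,260:460],(560,392))[:,:,::-1];b=cv2.resize(t[195:285,230:370],(610,392))[:,:,::-1]
cv2.imwrite("pics/s2.png",cv2.resize(np.hstack([a,b]),(800,268)))
r=read_state();print(r["position"],r["ee_rot"],r["contact_force"])
for n,im,box in(("top",t,(245,200,350,255)),("scene",s,(270,260,400,320))):
    q,bx,ar=wedgequad(n,im,box);print(n,ar)
    for p in q: print(p,ray(n,p,2).round(),ray(n,p,18).round())
E
```

```text
[549.61125905 -34.68145684   5.63066019] [ 7.44293603e-01 -6.67852552e-01  2.67619873e-05 -1.72812927e-05] [-0.0977771  -0.38168036 -0.08193107]
top 436.0
[306 224] [568.  -4.   2.] [564.  -4.  18.]
[316 234] [542. -28.   2.] [539. -28.  18.]
[316 243] [520. -27.   2.] [516. -27.  18.]
[295 248] [508.  24.   2.] [505.  23.  18.]
[293 227] [561.  28.   2.] [557.  27.  18.]
scene 1323.5
[344 291] [558.  39.   2.] [575.  36.  18.]
[285 306] [585. -78.   2.] [602. -78.  18.]
[278 282] [515. -88.   2.] [533. -88.  18.]
[334 274] [504.  27.   2.] [523.  24.  18.]
```

View pics/s2.png

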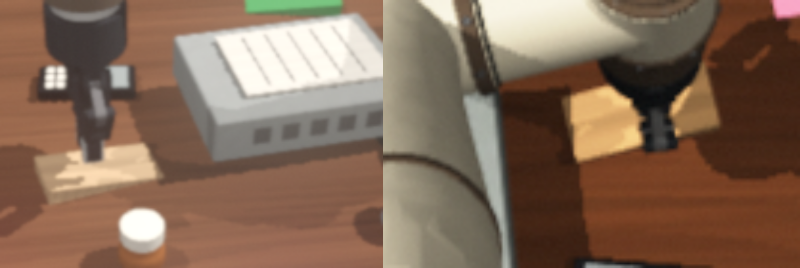

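Request:
arm_command:
  steps: [0,0,-0.02,0,0,0,-0.02,0,0,0,-0.01,0]

```text
clock: 8.3
position: [550.1, -34.8, 56.7]
ee_rot: [0.744, -0.668, 0.001, -0.001]
contact_force: [-0.2, 0.1, 0.1]
gripper_width: 20.5
grasp_force: 0.0
```

Request:
arm_command:
  steps: [0.02,-0.002,0,0,0.025,-0.002,0,0,0.025,-0.002,0,0,0.0205,-0.0008,0,0,0,0,0,-0.096,0,0,0,0,0,0,0,0,0,0,0.02,0,0,0,0.015,0,0,0,0.008,0,0,0,0.004,0,0,0,0.003,0,0,0,0,0]
  grip: 0

```text
clock: 9.93
position: [566.2, -124.0, 5.7]
ee_rot: [0.775, -0.631, 0.0, -0.0]
contact_force: [-0.6, 0.3, -0.5]
gripper_width: -0.2
grasp_force: 0.0
```

Request:
arm_command:
  steps: [0,0,0.002,0,0,0,0,0]

```text
clock: 10.18
position: [566.1, -124.0, 3.7]
ee_rot: [0.775, -0.631, 0.0, -0.0]
contact_force: [0.3, 0.4, 0.6]
gripper_width: -0.2
grasp_force: 0.0
```

Request:
arm_command:
  steps: [0,0,0.002,0,0,0,0,0]

```text
clock: 10.42
position: [565.9, -124.0, 1.5]
ee_rot: [0.775, -0.631, -0.0, 0.0]
contact_force: [0.1, 1.1, 0.4]
gripper_width: -0.1
grasp_force: 0.0
```

Request:
arm_command:
  steps: [0,0,-0.003,0,-0.006,0,0,0,-0.006,0,0,0,-0.006,0,0,0,-0.004,0,0,0,-0.004,0,0,0,-0.003,0,0,0,-0.003,0,0,0,-0.003,0,0,0,-0.003,0,0,0,-0.003,0,0,0,-0.003,0,0,0]

```text
clock: 11.92
position: [557.1, -80.7, 4.6]
ee_rot: [0.775, -0.631, 0.0, 0.0]
contact_force: [0.7, -0.4, -0.6]
gripper_width: -0.1
grasp_force: 0.0
```

```bash
python3 - <<'E'
from h import *
t=get_image("top");s=get_image("scene")
a=cv2.resize(s[220:320,260:400],(800,571))[:,:,::-1]
cv2.imwrite("pics/s3.png",a)
r=read_state();print(r["position"],r["contact_force"])
for n,im,box in(("top",t,(245,200,350,255)),("scene",s,(270,260,400,320))):
    q,bx,ar=wedgequad(n,im,box);print(n,ar)
    for p in q: print(p,ray(n,p,2).round(),ray(n,p,18).round())
E
```

```text
[557.14396086 -80.60923591   4.65173145] [0.78309925 0.6543144  0.5907263 ]
top 913.5
[336 228] [556. -77.   2.] [552. -76.  18.]
[338 238] [531. -81.   2.] [528. -80.  18.]
[294 247] [511.  26.   2.] [508.  25.  18.]
[295 226] [563.  23.   2.] [559.  23.  18.]
[326 218] [582. -53.   2.] [578. -53.  18.]
scene 1350.0
[342 286] [543.  37.   2.] [561.  34.  18.]
[340 294] [565.  30.   2.] [583.  27.  18.]
[287 307] [588. -74.   2.] [605. -74.  18.]
[278 288] [533. -89.   2.] [551. -88.  18.]
[289 279] [508. -65.   2.] [527. -66.  18.]
[335 274] [504.  29.   2.] [523.  26.  18.]
```

View pics/s3.png

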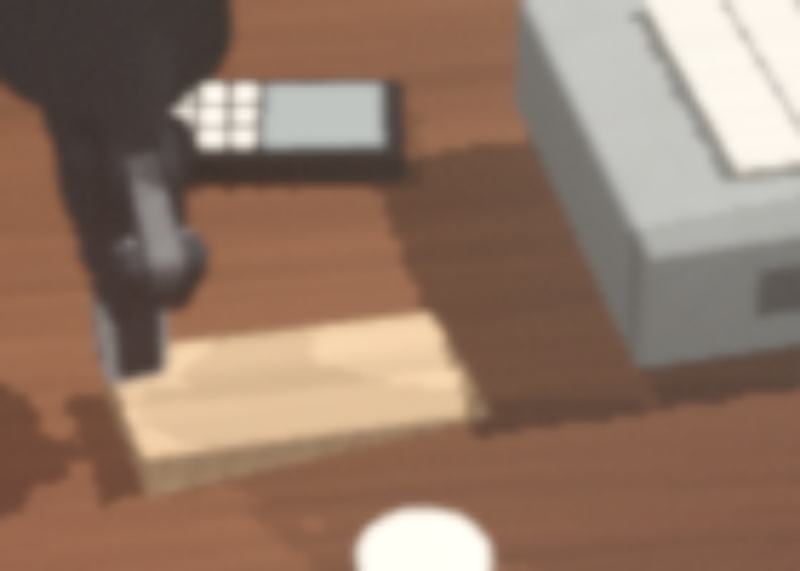

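```bash
python3 - <<'E'
from h import *
for n in("scene","top"):
  print(n,[proj(n,p).round(1).tolist() for p in [(565.7,-124.3,6),(583-5,-120,6),(565.7,-124.3,19),(557,-80.6,4.6),(557,-80.6,18)]])
E
python3 - <<'E'
import sys; sys.path.insert(0,'.')
from h import *
s=get_image("scene");t=get_image("top")
cv2.imwrite("pics/s4.png",np.hstack([cv2.resize(s[255:315,265:325],(400,400),interpolation=0),cv2.resize(t[200:260,300:360],(400,400),interpolation=0)])[:,:,::-1])
E
```

```text
scene [[259.8, 299.5], [262.2, 303.7], [259.2, 294.4], [282.6, 295.0], [282.2, 289.8]]
top [[355.3, 223.6], [353.4, 218.7], [355.7, 222.2], [337.5, 227.5], [337.7, 226.1]]
```

View pics/s4.png

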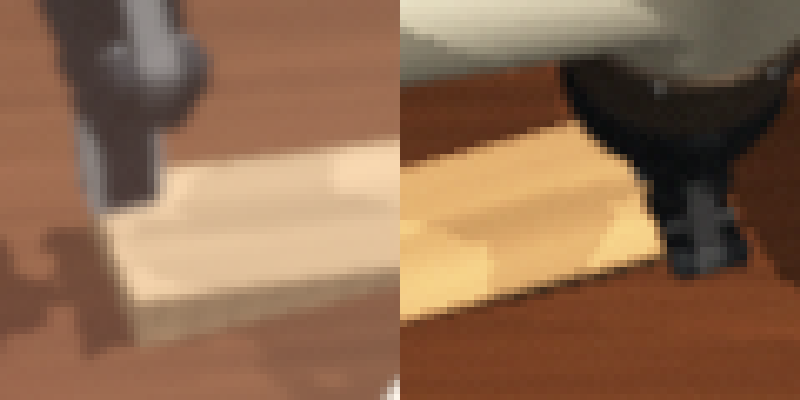

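Request:
arm_command:
  steps: [0,0,-0.02,0,0.015,0,0,0,0.015,0,0,0,0.014,0,0,0,0,0,0.014,0,0,0,0.006,0,0,0,0.002,0,0,0,0.002,0,0,0,0,0]

```text
clock: 13.25
position: [566.2, -123.7, 0.7]
ee_rot: [0.776, -0.631, 0.0, -0.0]
contact_force: [-0.1, -0.0, 0.1]
gripper_width: 0.1
grasp_force: 0.0
```

Request:
arm_command:
  steps: [0,0,0.002,0,0,0,0.001,0,0,0,0,0]

```text
clock: 13.62
position: [566.1, -124.0, -2.4]
ee_rot: [0.775, -0.631, -0.0, 0.0]
contact_force: [-0.2, -0.1, 0.2]
gripper_width: 0.0
grasp_force: 0.0
```

Request:
arm_command:
  steps: [0,0,0.002,0,0,0,0.002,0,0,0,0,0]

```text
clock: 14.0
position: [565.9, -124.0, -6.7]
ee_rot: [0.775, -0.631, -0.0, 0.0]
contact_force: [-0.3, 0.1, -1.0]
gripper_width: -0.0
grasp_force: 0.0
```

Request:
arm_command:
  steps: [0,0,0.002,0,0,0,0.001,0,0,0,0,0]

```text
clock: 14.38
position: [566.0, -124.0, -9.5]
ee_rot: [0.775, -0.631, -0.0, 0.0]
contact_force: [-0.6, 0.0, -0.5]
gripper_width: 0.1
grasp_force: 0.0
```

Request:
arm_command:
  steps: [0,0,0.002,0,0,0,0.001,0,0,0,0,0]

```text
clock: 14.75
position: [566.0, -124.0, -12.5]
ee_rot: [0.775, -0.631, -0.0, 0.0]
contact_force: [-0.5, -0.1, 0.1]
gripper_width: -0.3
grasp_force: 0.0
```

Request:
arm_command:
  steps: [0,0,0.002,0,0,0,0.001,0,0,0,0,0]

```text
clock: 15.12
position: [566.0, -124.0, -15.5]
ee_rot: [0.775, -0.631, -0.0, 0.0]
contact_force: [0.5, 0.8, -0.4]
gripper_width: 0.5
grasp_force: 0.0
```

```bash
python3 - <<'E'
from h import *
s=get_image("scene")
cv2.imwrite("pics/s5.png",cv2.resize(s[250:320,235:325],(770,600),interpolation=cv2.INTER_CUBIC)[:,:,::-1])
r=read_state();print(r["position"],r["contact_force"],r["wrist_torque"])
print([proj("scene",(570,-124,z)).round(1).tolist() for z in(-16,0,10,20)])
E
```

```text
[ 566.06212655 -123.97522291  -15.43541157] [0.16081877 0.2517132  0.72766936] [-0.0128717   0.0002477   0.01933605]
[[261.0, 309.4], [260.3, 303.3], [259.8, 299.4], [259.4, 295.5]]
```

View pics/s5.png

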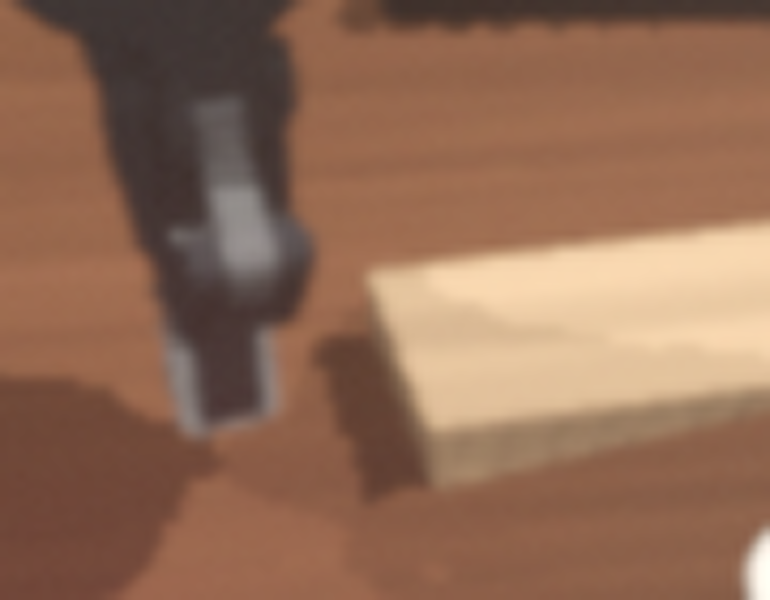

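Request:
arm_command:
  steps: [-0.006,0,0,0,-0.006,0,0,0,-0.006,0,0,0,-0.005,0,0,0,-0.003,0,0,0,-0.003,0,0,0,-0.004,0,0,0.006,-0.004,0,0,0.007,-0.004,0,0,0.006,-0.004,0,0,0.007,-0.004,0,0,0.006,-0.004,0,0,0.007,-0.004,0,0,0.006,-0.004,0,0,0.006,0,0,0,0]

```text
clock: 17.05
position: [554.4, -63.8, -15.4]
ee_rot: [0.759, -0.651, -0.0, -0.0]
contact_force: [0.2, -0.4, -0.5]
gripper_width: 0.3
grasp_force: 0.0
```

```bash
cat > m.py <<'E'
from h import *
r=read_state();print(r["clock"],r["position"].round(1),r["contact_force"].round(1),"toolx yaw",2*np.arctan2(r["ee_rot"][1],r["ee_rot"][0]))
t=get_image("top");s=get_image("scene")
for n,im,box in(("top",t,(245,200,350,255)),("scene",s,(270,260,400,320))):
    q,bx,ar=wedgequad(n,im,box);print(n,ar)
    for p in q: print(p,ray(n,p,2).round(),ray(n,p,18).round())
E
python3 m.py
```

```text
17.05 [554.4 -63.8 -15.4] [ 0.2 -0.4 -0.5] toolx yaw -1.4174559587421058
top 918.5
[327 230] [552. -55.   2.] [548. -54.  18.]
[329 239] [529. -59.   2.] [526. -59.  18.]
[281 249] [507.  58.   2.] [503.  57.  18.]
[278 232] [549.  65.   2.] [545.  64.  18.]
[316 219] [580. -28.   2.] [576. -28.  18.]
scene 1295.0
[359 285] [544.  71.   2.] [562.  67.  18.]
[358 290] [558.  66.   2.] [576.  63.  18.]
[303 303] [581. -43.   2.] [598. -44.  18.]
[297 282] [519. -50.   2.] [538. -51.  18.]
[304 276] [503. -35.   2.] [522. -36.  18.]
[350 272] [502.  60.   2.] [521.  56.  18.]
```

Request:
arm_command:
  steps: [-0.004,0,0,0.0065,-0.004,0,0,0.0065,-0.004,0,0,0.0065,-0.004,0,0,0.0065,-0.004,0,0,0.0065,-0.004,0,0,0.0065,-0.004,0,0,0.0065,-0.004,0,0,0.0065,-0.004,0,0,0.0065,-0.004,0,0,0.0065,-0.004,0,0,0.0065,-0.004,0,0,0.0065,-0.004,0,0,0.0065,-0.004,0,0,0.0065,-0.004,0,0,0.0065,-0.004,0,0,0.0065,-0.004,0,0,0.0065,0,0,0,0]

```text
clock: 19.4
position: [547.6, 3.9, -15.4]
ee_rot: [0.722, -0.692, 0.0, -0.0]
contact_force: [0.8, -0.7, 0.3]
gripper_width: 0.1
grasp_force: 0.0
```

```bash
python3 m.py
```

```text
19.4 [547.6   3.9 -15.4] [ 0.8 -0.7  0.3] toolx yaw -1.52794901879056
top 365.5
[293 212] [599.  28.   2.] [595.  27.  18.]
[252 224] [571. 129.   2.] [566. 126.  18.]
[245 212] [601. 146.   2.] [597. 144.  18.]
[277 200] [631.  67.   2.] [626.  66.  18.]
scene 839.5
[393 283] [546. 139.   2.] [564. 133.  18.]
[338 298] [576.  24.   2.] [593.  22.  18.]
[332 277] [513.  21.   2.] [532.  19.  18.]
[363 269] [496.  88.   2.] [515.  84.  18.]
```

Request:
arm_command:
  steps: [-0.002,0,0,0.003,-0.002,0,0,0.003,-0.002,0,0,0.003,-0.002,0,0,0.003,-0.001,0,0,0,0,0,0,0]

```text
clock: 20.25
position: [547.3, 12.6, -15.4]
ee_rot: [0.718, -0.696, 0.0, -0.0]
contact_force: [-1.5, -0.7, 0.1]
gripper_width: 0.1
grasp_force: 0.0
```

Request:
arm_command:
  steps: [-0.001,0,0,0,-0.001,0,0,0,0,0,0,0]

```text
clock: 20.62
position: [547.2, 14.6, -15.4]
ee_rot: [0.718, -0.696, -0.0, -0.0]
contact_force: [0.0, -0.6, -0.2]
gripper_width: 0.2
grasp_force: 0.1
```

Request:
arm_command:
  steps: [-0.001,0,0,0,-0.001,0,0,0,0,0,0,0]

```text
clock: 21.0
position: [547.1, 16.6, -15.4]
ee_rot: [0.718, -0.696, 0.0, 0.0]
contact_force: [-0.1, -0.7, -0.2]
gripper_width: 0.1
grasp_force: 0.2
```

Request:
arm_command:
  steps: [-0.001,0,0,0,-0.0005,0,0,0,0,0,0,0]

```text
clock: 21.38
position: [546.9, 17.8, -15.4]
ee_rot: [0.718, -0.696, -0.0, 0.0]
contact_force: [0.2, -1.5, 0.7]
gripper_width: -0.2
grasp_force: 1.0
```

Request:
arm_command:
  steps: [-0.001,0,0,0,-0.0005,0,0,0,0,0,0,0]

```text
clock: 21.75
position: [546.7, 19.0, -15.5]
ee_rot: [0.718, -0.696, -0.0, 0.001]
contact_force: [-0.7, -5.5, -0.1]
gripper_width: -0.1
grasp_force: 2.4
```

Request:
arm_command:
  steps: [-0.001,0,0,0,0,0,0,0]

```text
clock: 22.0
position: [546.5, 19.7, -15.5]
ee_rot: [0.718, -0.696, -0.0, 0.001]
contact_force: [1.0, -5.8, -0.5]
gripper_width: 0.1
grasp_force: 3.0
```

Request:
arm_command:
  steps: [0.002,0,0,0,0.005,0,0,0,0.01,0,0,0,0.013,0,0,0,0,0,-0.02,0,0,0,-0.03,0,0,0,-0.03,0,0,0,-0.02,0,0,0,0,0]

```text
clock: 23.12
position: [549.1, -9.8, 86.2]
ee_rot: [0.718, -0.696, 0.001, -0.002]
contact_force: [0.2, 0.9, -0.6]
gripper_width: 0.3
grasp_force: 0.0
```

```bash
python3 m.py; python3 - <<'E'
import sys; sys.path.insert(0,'.')
from h import *
s=get_image("scene")
cv2.imwrite("pics/s6.png",cv2.resize(s[190:310,310:490],(792,528),interpolation=cv2.INTER_CUBIC)[:,:,::-1])
E
```

```text
23.125 [549.1  -9.8  86.2] [ 0.2  0.9 -0.6] toolx yaw -1.5408976495383089
top 228.5
[290 221] [576.  35.   2.] [572.  35.  18.]
[294 242] [523.  26.   2.] [520.  25.  18.]
[272 247] [512.  80.   2.] [509.  78.  18.]
[284 222] [574.  50.   2.] [570.  49.  18.]
scene 800.0
[334 278] [517.  25.   2.] [535.  22.  18.]
[336 272] [498.  31.   2.] [517.  29.  18.]
[364 269] [496.  90.   2.] [515.  86.  18.]
[399 283] [548. 150.   2.] [566. 145.  18.]
[345 297] [575.  38.   2.] [592.  35.  18.]
```

View pics/s6.png

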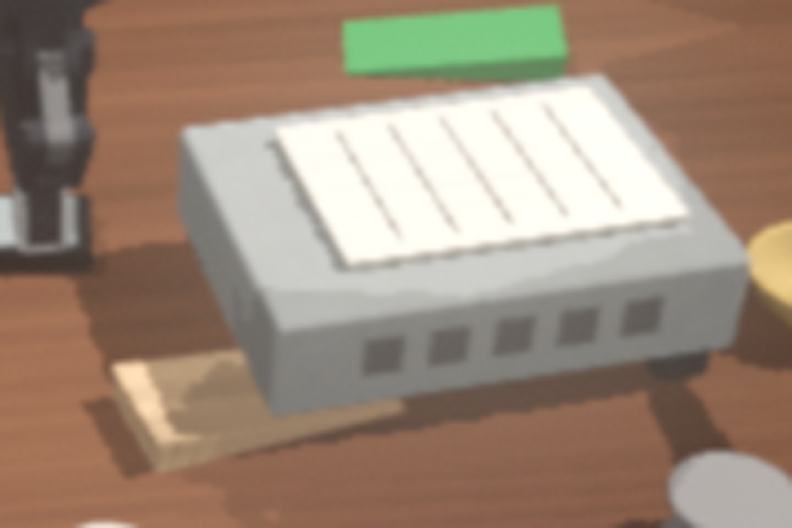

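Request:
arm_command:
  steps: [-0.02,-0.0008,0,0,-0.03,-0.001,0,0,-0.03,-0.001,0,0,-0.024,-0.001,0,0,-0.0098,0,0,0,0,0,0.01,0,0,0,0.01,0,0,0,0.005,0,0,0,0,0,0,0,0,0]

```text
clock: 24.52
position: [548.6, 104.1, 59.8]
ee_rot: [0.718, -0.696, 0.0, -0.0]
contact_force: [0.6, -0.5, 0.2]
gripper_width: -0.1
grasp_force: 0.0
```

Request:
arm_command:
  steps: [0,0,0.002,0,0,0,0.001,0,0,0,0,0]

```text
clock: 24.9
position: [548.2, 104.4, 56.6]
ee_rot: [0.718, -0.696, -0.0, 0.0]
contact_force: [0.1, 0.4, -0.5]
gripper_width: -0.2
grasp_force: 0.0
```

Request:
arm_command:
  steps: [0,0,0.002,0,0,0,0.001,0,0,0,0,0]

```text
clock: 25.28
position: [548.2, 104.4, 53.5]
ee_rot: [0.718, -0.696, -0.0, 0.0]
contact_force: [0.6, -0.7, -0.1]
gripper_width: 0.2
grasp_force: 0.0
```

Now 1 mm steps toward contact.

Request:
arm_command:
  steps: [0,0,0.001,0,0,0,0.001,0,0,0,0,0]

```text
clock: 25.65
position: [548.2, 104.3, 51.5]
ee_rot: [0.718, -0.696, -0.0, 0.0]
contact_force: [0.4, -0.2, 0.5]
gripper_width: -0.1
grasp_force: 0.0
```

Request:
arm_command:
  steps: [0,0,0.001,0,0,0,0.001,0,0,0,0,0]

```text
clock: 26.02
position: [548.2, 104.4, 49.5]
ee_rot: [0.718, -0.696, -0.0, 0.0]
contact_force: [-0.5, 0.4, 0.3]
gripper_width: 0.0
grasp_force: 0.0
```

Request:
arm_command:
  steps: [0,0,0.001,0,0,0,0.0005,0,0,0,0,0]

```text
clock: 26.4
position: [548.2, 104.4, 48.1]
ee_rot: [0.718, -0.696, -0.0, 0.0]
contact_force: [-0.3, 0.0, 0.5]
gripper_width: -0.3
grasp_force: 0.0
```

Request:
arm_command:
  steps: [0,0,0.001,0,0,0,0,0]

```text
clock: 26.65
position: [548.2, 104.4, 47.0]
ee_rot: [0.718, -0.696, -0.0, 0.0]
contact_force: [0.1, -0.3, 0.1]
gripper_width: 0.1
grasp_force: 0.0
```

Request:
arm_command:
  steps: [0,0,0.001,0,0,0,0,0]

```text
clock: 26.9
position: [548.2, 104.3, 46.0]
ee_rot: [0.718, -0.696, -0.0, 0.0]
contact_force: [0.6, -1.0, -0.3]
gripper_width: 0.2
grasp_force: 0.0
```

Request:
arm_command:
  steps: [0,0,0.001,0,0,0,0,0]

```text
clock: 27.15
position: [548.2, 104.4, 45.0]
ee_rot: [0.718, -0.696, -0.0, 0.0]
contact_force: [0.0, -0.8, -0.6]
gripper_width: -0.1
grasp_force: 0.0
```

Request:
arm_command:
  steps: [0,0,0.001,0,0,0,0,0]

```text
clock: 27.4
position: [548.2, 104.4, 44.0]
ee_rot: [0.718, -0.696, -0.0, 0.0]
contact_force: [-0.6, -0.6, -0.6]
gripper_width: 0.0
grasp_force: 0.0
```

Request:
arm_command:
  steps: [0,0,0.001,0,0,0,0,0]

```text
clock: 27.65
position: [548.2, 104.4, 43.0]
ee_rot: [0.718, -0.696, -0.0, 0.0]
contact_force: [-0.4, 0.3, -0.1]
gripper_width: 0.0
grasp_force: 0.0
```

Request:
arm_command:
  steps: [0,0,0.001,0,0,0,0,0]

```text
clock: 27.9
position: [548.2, 104.3, 42.0]
ee_rot: [0.718, -0.696, -0.0, 0.0]
contact_force: [-0.3, -0.6, -1.2]
gripper_width: 0.1
grasp_force: 0.0
```

Request:
arm_command:
  steps: [0,0,0.001,0,0,0,0,0]

```text
clock: 28.15
position: [548.4, 104.4, 41.5]
ee_rot: [0.718, -0.696, 0.0, -0.0]
contact_force: [-0.9, 0.3, 2.0]
gripper_width: 0.0
grasp_force: 1.3
```

Request:
arm_command:
  steps: [0,0,0.001,0,0,0,0,0]

```text
clock: 28.4
position: [548.5, 104.4, 41.4]
ee_rot: [0.718, -0.696, 0.0, -0.0]
contact_force: [-2.0, 0.0, 7.1]
gripper_width: 0.1
grasp_force: 4.0
```

Request:
arm_command:
  steps: [0,0,0.001,0,0,0,0,0]

```text
clock: 28.65
position: [548.5, 104.4, 41.2]
ee_rot: [0.718, -0.696, 0.0, -0.0]
contact_force: [-4.7, -0.6, 13.4]
gripper_width: -0.0
grasp_force: 6.3
```

Request:
arm_command:
  steps: [0,0,-0.0005,0,0,0,0,0,0,0,0,0,0,0,0,0,0,0,0,0,0,0,0,0]

```text
clock: 29.4
position: [548.5, 104.4, 41.3]
ee_rot: [0.718, -0.696, 0.0, -0.0]
contact_force: [-3.2, 0.4, 10.2]
gripper_width: 0.3
grasp_force: 5.1
```

```bash
python3 m.py
```

```text
29.4 [548.5 104.4  41.3] [-3.2  0.4 10.2] toolx yaw -1.539561270752685
top 394.0
[289 221] [576.  38.   2.] [572.  37.  18.]
[294 242] [523.  26.   2.] [520.  25.  18.]
[272 247] [512.  80.   2.] [509.  78.  18.]
[270 227] [562.  84.   2.] [558.  83.  18.]
scene 801.5
[335 273] [501.  29.   2.] [520.  26.  18.]
[364 269] [496.  90.   2.] [515.  86.  18.]
[399 283] [548. 150.   2.] [566. 145.  18.]
[345 297] [575.  38.   2.] [592.  35.  18.]
```

Press is steady at about 10 N and the wedge has not moved, so I'm handing in.

```bash
python3 -c "
from bench import *
print(job_done())"
```

```text
the job is handed in; nothing more can be done
None
```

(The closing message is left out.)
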